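Lock the shaker plate with its hitch pin

ROBOT

A 6-joint arm with a two-finger parallel gripper is mounted at the origin on a cart in front of the work surface, level with it; the furniture and walls round the work are solid. World frame = base frame: x ahead of the robot, y to its left, z up, the work surface at z = 0. Lengths are in m, angles in rad, forces in N, time in s.
With the tool pointing down it reaches from about 0.35 to 0.85 m from the base axis. Payload 8.1 kg.
Tool frame: the origin (TCP) lies midway between the tips of the shut fingers; the grasp point (between the pads) lies robot.grip_depth behind it (robot.grip_depth is the distance from the TCP to the grasp point, in m); z points along the fingers, y is the line along which they close (so a half turn about z gives the same grasp; the last joint's range is limited). The gripper opens to 93 mm and grips with 3 to 60 N. Pads are 15 mm wide; open, the fingers measure 128 mm over their backs; the gripper's body (75 mm by 188 mm) begins 65 mm behind the grasp point.
Start: joints at [1.038, 0.13, 1.488, -0, 1.523, -0.085], TCP at [0.26, 0.541, 0.219] pointing down, gripper open.
Joint ranges: [-2.96, 2.96], [-0.89, 2.26], [0.02, 2.5], [-1.34, 4.48], [0, 2.73], [-2.66, 2.66]. Speed limits (rad/s): [2.39, 2.39, 2.79, 3.14, 3.14, 3.14].

INTERFACE

Orientations are given as a rotation vector (axis times angle).
In Python, from plant import robot gives the robot as it stands.
- The arm moves only by the tool carry_out, never from a script. Its argument "rows" is a list of rows, each a list of 6 numbers: the shift along the tool's x, y, z in m, then the turn, a rotation vector about the tool's x, y, z in degrees. A call has 1 to 12 rows; each row is the pose to reach, as a shift and turn from the pose commanded when the call began, along the tool's axes at that moment; what a row does not reach only later rows make up. A row lasts 1/8 s, in which the tool goes at most 62.5 mm and 10.7 degrees, less where a joint would pass 70% of its speed; a pose out of reach is approached as far as the arm can. A call with a gripper value outside its range is refused whole. "jaw" is the closure in counts, from 0 (fully open) to 255 (shut), set as the call begins (left out, the last holds). The fingers move at their own pace and stop on an object; "force" is the grip in N (left out, the last holds). Time passes only in rows, so rows that repeat a pose let the fingers close. It gives the time, the measured TCP pose, the force, the opening and the grip force at its end, in the units of the state.
- robot.read_state(): the state, without advancing time (a new reading comes with each control period).
- robot.read_camera(name): name is "side" or "top"; returns the picture (420x560x3 uint8, red, green, blue); there is no depth.
- robot.camera_model(name): a dict with "fx", "fy", "cx", "cy" (pixels), "R" (3x3) and "t" (3): a world point X has camera coordinates R X + t. Camera axes: x right, y down, z forward; pixel columns grow to the right and rows downward; lengths in m; the calibration is good to about 2 mm. A picture is of the moment at which its call begins. camera_model takes no time and is no camera call.
- robot.close_job(): hands the job in; it is judged then, once.
Trained networks look in the newest picture that a camera, given by its name, has taken for a name from the list of things; names that differ only in an ending like _2 or _b are one class to them, and where a whole thing is asked for, a point or a joint stands for the part that bears it (a point fixed in the world has none). Each returns a list of dicts, best first, with "conf" (0 to 1); they miss things now and then, are a little off and sometimes report something else, mostly with a low value. They report only what shows in the picture. A call takes as long as a camera call.
- robot.outline_of(camera, target): "pixels" (420x560 bool, what is visible of it) and "pixel" ([column, row] in pixels, amid what is visible of it).
The state is a dict: "t": time; "q": joint angles; "dq": joint speeds; "joint_torque": joint torques, N m; "tool_pos": TCP position; "orientation": TCP orientation; "force": force on the tool from outside, world axes, zero at the start; "wrist_torque": the same for the moment, N m; "opening": finger opening in m; "gripper_force": force on a finger pad.
Only numpy, scipy, OpenCV 4.12 (cv2) and the standard library are available. Lean on these libraries where they do the work, as an engineer would, in place of code of your own. Each camera call takes 0.05 s, during which the arm holds its last target. There are 200 camera calls.

TASK

The carrier plate of the bench shaker has to be locked down on its drive post. Take the hitch pin that has the wire loop, push it through the cross hole of the post until its head is up against the post, then swing its sprung loop down over the end of the post so that it lies shut around it. Leave the plain pin without a loop where it is, and let go of everything.

Things in the scene. Friction and masses are not known exactly. Their poses are not given: they have to be found in the camera images.
- hitch_pin: Metal pin with wire loop. Origin: underside below the middle of the head; x to the nose, z up (mm here). Head block 24 long (x), 24 wide, 30 high. Round pin 8 in diameter, axis at z=15, from the head's face x=12 to a tapered nose at x=52. Upright grip plate behind: x=-58 to -22, 12 thick in y, z=0 to 45; grasp it from above across the 12, best at x=-40, z=30. 0.17 kg. Left or right of the shaker.
- loop (a joint): Angle (rad) of the hitch pin's loop of 5 mm wire, hinged in the head at x=0, z=15: arms at y=+30 and -30 that pass beside the post, cross bar along y, 60 mm from the hinge. 0.75 = open (stop): bar at x=44, z=56. 0 = shut (stop): level, bar at x=60, z=15, past the nose. Starts at 0.55 to 0.7. Stiff hinge with a light spring: stays where left; 1 N pushes the bar down along its arc.
- post_hole (a point): Centre of the cross hole in the fixed shaker's post; x along the hole (away from the robot, open at both faces), z up. Hole 18 mm wide, 16 high. Post 20 thick (x), 36 wide, top 16 above this point, mid on a flat plate 180 x 150 whose top is 16 below this point, 60 above the worktop. Pin home: its underside on the plate, head against the post, its origin 22 from this point along x.
- plain_pin: A plain pin without a loop, otherwise of the same shape, size and frame as the hitch pin, lying on the other side of the shaker. To be left alone.

How it is judged:
By the outcome, as a careful person would: the job done as asked, in the order asked, and still so for the second after the job is handed in, with the robot touching nothing.
It also fails if it takes over 50 s, if anything falls off the work surface, if the arm or the gripper's body presses on something with over 40 N, if the wrist force passes 120 N, or if a joint passes its speed limit or range.

## Working session

There is one attempt and no reset: what is moved stays moved. The work goes in short steps, Python scripts to look and compute and a tool call to move; the robot and the scene stay as the last step left them, time stands still between calls to the robot, and variables do not carry over. Pictures are saved under pics/ and viewed, at most 10 in all, crops included, and the job is handed in when it is done.

Besides the shell and the picture viewer there is one more tool, called after ">>>" as name(argument=value, ...), one argument or row to a line, values as JSON. carry_out: Moves the arm, as the interface text tells. Its arguments: {"type":"object","properties":{"rows":{"type":"array"},"jaw":{"type":"number"},"force":{"type":"number"}},"required":["rows"]}

```bash
mkdir -p pics; ls
cat > h.py <<'E'
import numpy as np, cv2
from plant import robot
from scipy.spatial.transform import Rotation as Ro
def snap(c,name=None):
    im=robot.read_camera(c)
    if name: cv2.imwrite(f'pics/{name}.png',im[:,:,::-1])
    return im
def proj(c,X):
    m=robot.camera_model(c);p=np.atleast_2d(X)@np.array(m['R']).T+m['t']
    return np.c_[m['fx']*p[:,0]/p[:,2]+m['cx'],m['fy']*p[:,1]/p[:,2]+m['cy']]
def ray(c,px):
    m=robot.camera_model(c);R=np.array(m['R'])
    d=R.T@np.array([(px[0]-m['cx'])/m['fx'],(px[1]-m['cy'])/m['fy'],1.]);return -R.T@np.array(m['t']),d/np.linalg.norm(d)
def atz(c,px,z):
    o,d=ray(c,px);return o+d*(z-o[2])/d[2]
E
python3 - <<'E'
from h import *
ims=[snap(c) for c in('side','top')]
cv2.imwrite('pics/a.png',ims[0][:,:,::-1]);cv2.imwrite('pics/b.png',ims[1][:,:,::-1])
for c in('side','top'):
    print(c,{k:np.round(v,3).tolist() for k,v in robot.camera_model(c).items()})
    for t in('hitch_pin','loop','post_hole','plain_pin'):
        for o in robot.outline_of(c,t)[:3]:
            ys,xs=np.where(o['pixels']);print(t,round(o['conf'],2),o['pixel'],xs.min(),xs.max(),ys.min(),ys.max(),len(xs))
print(robot.grip_depth,robot.read_state())
E
```

```text
pics
side {'fx': 406.984, 'fy': 406.984, 'cx': 275.984, 'cy': 208.41, 'R': [[0.698, -0.716, 0.01], [-0.556, -0.551, -0.622], [0.45, 0.429, -0.783]], 't': [-0.402, 0.353, 0.674]}
hitch_pin 0.94 [175.4, 189.7] 159 200 163 207 614
loop 0.51 [198.3, 180.3] 180 201 164 196 145
post_hole 0.8 [285.2, 226.6] 233 341 188 275 5194
plain_pin 0.6 [351.0, 343.3] 339 369 314 364 516
top {'fx': 476.354, 'fy': 476.354, 'cx': 275.056, 'cy': 207.317, 'R': [[-0.007, -1.0, 0.005], [-0.991, 0.006, -0.136], [0.136, -0.005, -0.991]], 't': [-0.02, 0.538, 1.221]}
hitch_pin 0.69 [183.8, 233.9] 178 194 211 253 264
loop 0.52 [194.3, 226.8] 194 194 229 229 1
post_hole 0.8 [288.2, 201.7] 255 319 164 239 3908
plain_pin 0.65 [377.7, 230.1] 373 385 211 247 230
0.0188 {'t': 0.5, 'q': array([ 1.03762962e+00,  1.30433767e-01,  1.48825663e+00,  4.41307707e-05,
        1.52299720e+00, -8.54020740e-02]), 'dq': array([ 0.00036131, -0.00026495, -0.00070117,  0.00025246, -0.0013119 ,
        0.00057343]), 'joint_torque': array([-4.91901312e-05, -5.59174275e+01, -4.91571736e+01,  7.67458021e-02,
        2.43459013e-02, -9.26321513e-05]), 'tool_pos': array([0.25972526, 0.54084693, 0.2185839 ]), 'orientation': array([-6.97473565e-01, -3.06311763e+00,  1.20986447e-04]), 'force': array([-0.4268736 , -0.40118027,  0.65610875]), 'wrist_torque': array([-0.00603123, -0.04487483,  0.0158422 ]), 'gripper_force': 0.0, 'opening': 0.09278962511723844}
```

Run:
```python
import cv2,numpy as np
a=cv2.imread('pics/a.png');b=cv2.imread('pics/b.png')
A=cv2.resize(a[140:380,140:400],None,fx=2.3,fy=2.3,interpolation=2)
cv2.imwrite('pics/a2.png',A)
cv2.imwrite('pics/b2.png',cv2.resize(b[140:270,150:410],None,fx=3,fy=3,interpolation=2))
```

```text
(no output)
```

View pics/a2.png

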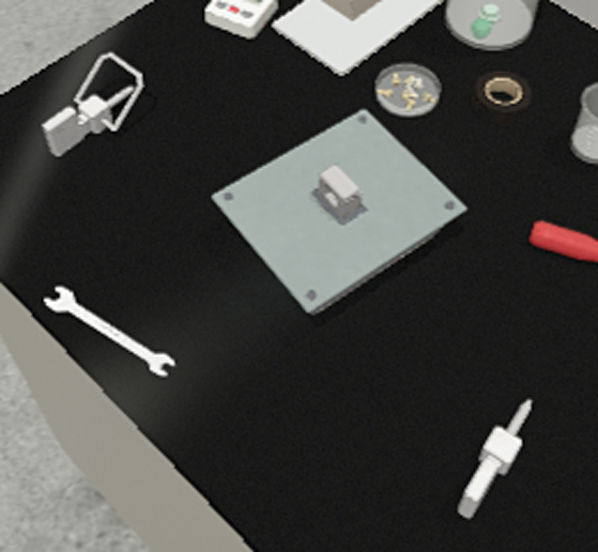

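View pics/b2.png

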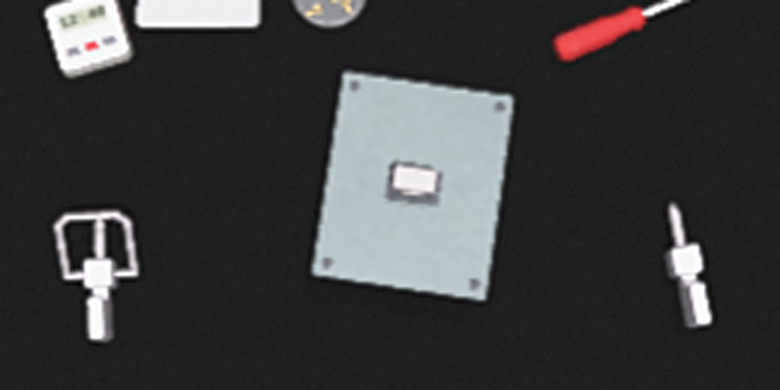

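The side view shows the hitch pin with its loop at about (181,183) and the plain pin at (351,343). In the top view the hitch pin is left at about (184,234) and the post is at about (288,201). I'll fit models to both views.

```bash
cat >> h.py <<'E'
from scipy.optimize import minimize
S=4
def box(x0,x1,y0,y1,z0,z1): return np.array([[x,y,z] for x in(x0,x1) for y in(y0,y1) for z in(z0,z1)])/1000
def hull(img,c,P):
    q=cv2.convexHull(((proj(c,P)+.5)*S*16-8).astype(np.int32)); cv2.fillConvexPoly(img,q,255,cv2.LINE_8,4)
def seg(a,b,r):
    a=np.array(a,float);b=np.array(b,float)
    o=np.array([[i,j,k] for i in(-1,1) for j in(-1,1) for k in(-1,1)])*r*.8
    return np.r_[a+o,b+o]/1000
def pinparts(loop=None):
    L=[box(-12,12,-12,12,0,30),box(-58,-22,-6,6,0,45),box(-22,-12,-6,6,5,25) ,seg([12,0,15],[44,0,15],4),seg([44,0,15],[52,0,15],2)]
    if loop is not None:
        c,s=np.cos(loop),np.sin(loop)
        f=lambda u,y:[u*c,y,15+u*s]
        L+=[seg(f(0,30),f(60,30),2.5),seg(f(0,-30),f(60,-30),2.5),seg(f(60,-30),f(60,30),2.5),seg(f(0,-30),f(0,-12),2.5),seg(f(0,30),f(0,12),2.5)]
    return L
def render(c,parts,R,p,shape=(420,560)):
    im=np.zeros((shape[0]*S,shape[1]*S),np.uint8)
    for P in parts: hull(im,c,P@R.T+p)
    return cv2.resize(im,(shape[1],shape[0]),interpolation=cv2.INTER_AREA)/255.
def fit(x0,fn,masks,step,blurs=(2.,.8)):
    x=np.array(x0,float)
    for b in blurs:
        T={c:cv2.GaussianBlur(m.astype(float),(0,0),b) for c,m in masks.items()}
        def cost(v):
            e=0
            for c in T:
                r=fn(c,v);e+=((cv2.GaussianBlur(r,(0,0),b)-T[c])**2).sum()
            return e
        s=np.vstack([x]+[x+np.eye(len(x))[i]*step[i] for i in range(len(x))])
        o=minimize(cost,x,method='Nelder-Mead',options=dict(initial_simplex=s,maxfev=250,xatol=1e-4,fatol=.05));x=o.x
    return x,o.fun
def window(c,m,center,r):
    k=np.zeros(m.shape,bool);u,v=np.round(proj(c,center)[0]).astype(int);k[max(0,v-r):v+r,max(0,u-r):u+r]=1;return m*k
E
cat > m.py <<'E'
from h import *
ims={'side':cv2.imread('pics/a.png').astype(float),'top':cv2.imread('pics/b.png').astype(float)}
p0={'side':(181,186),'top':(183,232)}
o1,d1=ray('side',p0['side']);o2,d2=ray('top',p0['top'])
s=np.linalg.lstsq(np.c_[d1,-d2],o2-o1,rcond=None)[0];print('tri',o1+s[0]*d1,o2+s[1]*d2)
c0=atz('top',p0['top'],.02)
M={}
for c in ims:
    g=ims[c].max(2); M[c]=window(c,np.clip((g-60)/60,0,1),c0,38)
fn=lambda c,v:render(c,pinparts(v[4]),Ro.from_euler('z',v[3]).as_matrix(),v[:3])
x,f=fit([c0[0],c0[1],0,0,.62],fn,M,[.01,.01,.005,.2,.1]);print('pin',x.round(4),f)
PT=np.array([288.,200.]);c1=atz('top',PT,.07)
MP={}
for c in ims:
    im=ims[c];g=im.max(2);
    MP[c]=window(c,cv2.morphologyEx(np.clip((g-75)/40,0,1),cv2.MORPH_CLOSE,np.ones((9,9))),c1,62 if c=='side' else 50)
pl=[box(-90,90,-75,75,-16.5,-16),box(-10,10,-18,18,-16,16)]
fp=lambda c,v:render(c,pl,Ro.from_euler('z',v[3]).as_matrix(),v[:3])
y,f=fit([c1[0],c1[1],.076,-.12],fp,MP,[.01,.01,.005,.1]);print('post',y.round(4),f)
out=[]
for c,ctr in(('side',None),('top',None)):
    im=ims[c].copy();
    for r in(fn(c,x),fp(c,y)):
        k=(r>.5).astype(np.uint8);e=cv2.morphologyEx(k,cv2.MORPH_GRADIENT,np.ones((2,2),np.uint8));im[e>0]=(0,0,255)
    for P in (box(-10,10,-18,18,16,16),):
        for u in proj(c,P@Ro.from_euler('z',y[3]).as_matrix().T+y[:3]): im[int(round(u[1])),int(round(u[0]))]=(0,255,0)
    out.append(cv2.resize(im[150:290,145:355],None,fx=3,fy=2.1 if 0 else 3,interpolation=0)[: ,:])
cv2.imwrite('pics/c.png',cv2.resize(np.vstack(out),(420,560),interpolation=2) if 0 else cv2.resize(np.hstack(out),(800,267),interpolation=cv2.INTER_AREA))
np.savez('fit.npz',x=x,y=y)
E
time python3 m.py
```

```text
tri [0.47808803 0.21737995 0.03228272] [0.47466091 0.21916975 0.03232398]Traceback (most recent call last):
  File "m.py", line 11, in <module>
    x,f=fit([c0[0],c0[1],0,0,.62],fn,M,[.01,.01,.005,.2,.1]);print('pin',x.round(4),f)
        ~~~^^^^^^^^^^^^^^^^^^^^^^^^^^^^^^^^^^^^^^^^^^^^^^^^^
  File "h.py", line 46, in fit
    o=minimize(cost,x,method='Nelder-Mead',options=dict(initial_simplex=s,maxfev=250,xatol=1e-4,fatol=.05));x=o.x
    res = _minimize_neldermead(fun, x0, args, callback, bounds=bounds,
                               **options)
    fxr = func(xr)
    fx = function(np.copy(x), *(wrapper_args + args))
  File "h.py", line 43, in cost
    r=fn(c,v);e+=((cv2.GaussianBlur(r,(0,0),b)-T[c])**2).sum()
  File "m.py", line 10, in <lambda>
    fn=lambda c,v:render(c,pinparts(v[4]),Ro.from_euler('z',v[3]).as_matrix(),v[:3])
                  ~~~~~~^^^^^^^^^^^^^^^^^^^^^^^^^^^^^^^^^^^^^^^^^^^^^^^^^^^^^^^^^^^^
  File "h.py", line 34, in render
    for P in parts: hull(im,c,P@R.T+p)
                    ~~~~^^^^^^^^^^^^^^
  File "h.py", line 20, in hull
    q=cv2.convexHull(((proj(c,P)+.5)*S*16-8).astype(np.int32)); cv2.fillConvexPoly(img,q,255,cv2.LINE_8,4)
                       ~~~~^^^^^
  File "h.py", line 9, in proj
    m=robot.camera_model(c);p=np.atleast_2d(X)@np.array(m['R']).T+m['t']
ValueError: time passes only in moves, steps and waits

real	0m4.379s
user	0m3.934s
sys	0m0.389s
```

```bash
sed -i "s/m=robot.camera_model(c)/m=CM[c]/" h.py; sed -i "3a CM={c:robot.camera_model(c) for c in('side','top')}" h.py; time python3 m.py
```

```text
tri [0.47808803 0.21737995 0.03228272] [0.47466091 0.21916975 0.03232398]
pin [0.479  0.2229 0.0009 0.031  0.6788] 685.8138903783475
post [ 0.5511 -0.0559  0.0756 -0.1583] 768.3941336390444[ WARN:0@5.603] global loadsave.cpp:1063 imwrite_ Unsupported depth image for selected encoder is fallbacked to CV_8U.

real	0m5.818s
user	0m6.313s
sys	0m1.606s
```

View pics/c.png

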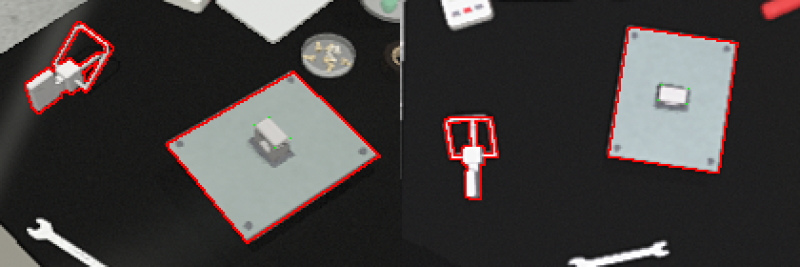

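The fit outlines match both views, with the pin at (0.479, 0.223) and yaw 0.03, and the post hole at (0.551, -0.056, 0.0756) and yaw -0.158. Next I'll work out the grasp moves.

```bash
cat >> h.py <<'E'
def go(targets,yaw):
    """shift(mm)/turn(deg) in tool axes from the current pose to world TCP targets, tool down, y across yaw"""
    s=robot.read_state();R0=Ro.from_rotvec(s['orientation']);p=np.array(s['tool_pos'])
    best=None
    for k in(0,np.pi):
        R1=Ro.from_euler('z',yaw+k)*Ro.from_euler('x',np.pi)
        t=(R0.inv()*R1).as_rotvec(degrees=True)
        if best is None or np.linalg.norm(t)<np.linalg.norm(best): best=t
    print('turn',best.round(2),'tcp',p.round(4),'force',np.round(s['force'],1),'open',s['opening'],'q6',s['q'][5].round(2),'t',s['t'])
    for T in np.atleast_2d(targets): print('shift m',R0.inv().apply(T-p).round(4))
def loc(v,q,yaw): return np.array(q)+Ro.from_euler('z',yaw).apply(np.array(v)/1000)
E
python3 - <<'E'
from h import *
d=np.load('fit.npz');x=d['x'];y=d['y']
g=loc([-40,0,0],[x[0],x[1],0],x[3])
go([g+[0,0,.12],g+[0,0,.0125]],x[3])
print(Ro.from_rotvec(robot.read_state()['orientation']).as_matrix().round(3))
E
```

```text
turn [ -0.    -0.   -27.43] tcp [0.2597 0.5408 0.2186] force [-0.4 -0.4  0.7] open 0.09278962511723844 q6 -0.09 t 0.5
shift m [-0.2998 -0.2101  0.0986]
shift m [-0.2998 -0.2101  0.2061]
[[-0.901  0.433 -0.   ]
 [ 0.433  0.901 -0.   ]
 [ 0.    -0.    -1.   ]]
```

>>> carry_out(
  rows=[
    [-0.3,-0.21,0.0986,0,0,-27.4],
    [-0.3,-0.21,0.0986,0,0,-27.4],
    [-0.3,-0.21,0.0986,0,0,-27.4],
    [-0.3,-0.21,0.0986,0,0,-27.4],
    [-0.3,-0.21,0.0986,0,0,-27.4],
    [-0.3,-0.21,0.0986,0,0,-27.4],
    [-0.3,-0.21,0.0986,0,0,-27.4],
    [-0.3,-0.21,0.0986,0,0,-27.4],
    [-0.3,-0.21,0.0986,0,0,-27.4],
    [-0.3,-0.21,0.0986,0,0,-27.4],
  ],
  jaw=0,
)

```text
t: 1.75
tool_pos: [0.439, 0.223, 0.1206]
orientation: [-0.051, 3.14, 0.001]
force: [0.9, -0.1, 0.1]
opening: 0.0931
gripper_force: 0.0
```

Run:
```python
from h import *
d=np.load('fit.npz');x=d['x']
g=loc([-40,0,0],[x[0],x[1],0],x[3])
go([g+[0,0,.0125]],x[3])
```

```text
turn [0.03 0.04 0.09] tcp [0.439  0.223  0.1206] force [ 0.9 -0.1  0.1] open 0.0930722194569264 q6 -1.24 t 1.75
shift m [ 0.0002 -0.0014  0.1081]
```

>>> carry_out(
  rows=[
    [0,-0.0014,0.06,0,0,0],
    [0,-0.0014,0.095,0,0,0],
    [0,-0.0014,0.108,0,0,0],
    [0,-0.0014,0.108,0,0,0],
  ],
)

```text
t: 2.25
tool_pos: [0.4389, 0.2207, 0.012]
orientation: [0.049, -3.14, 0.001]
force: [-0.2, -0.2, 0.7]
opening: 0.0927
gripper_force: 0.0
```

>>> carry_out(
  rows=[
    [0,0,0,0,0,0],
    [0,0,0,0,0,0],
    [0,0,0,0,0,0],
    [0,0,0,0,0,0],
    [0,0,0,0,0,0],
    [0,0,0,0,0,0],
    [0,0,0,0,0,0],
    [0,0,0,0,0,0],
  ],
  jaw=255,
  force=30,
)

```text
t: 3.25
tool_pos: [0.4393, 0.2203, 0.012]
orientation: [0.048, -3.141, 0.0]
force: [0.5, 0.7, 0.8]
opening: 0.0173
gripper_force: 0.0
```

>>> carry_out(
  rows=[
    [0,0,0,0,0,0],
    [0,0,0,0,0,0],
    [0,0,0,0,0,0],
  ],
)

```text
t: 3.62
tool_pos: [0.4393, 0.2203, 0.012]
orientation: [0.048, -3.141, -0.0]
force: [-0.2, -0.3, -1.0]
opening: 0.0119
gripper_force: 29.9
```

>>> carry_out(
  rows=[
    [0,0,-0.05,0,0,0],
    [0,0,-0.1,0,0,0],
    [0,0,-0.12,0,0,0],
    [0,0,-0.12,0,0,0],
  ],
)

```text
t: 4.12
tool_pos: [0.4406, 0.2207, 0.1338]
orientation: [-0.048, 3.138, 0.002]
force: [0.2, 0.7, -2.5]
opening: 0.0118
gripper_force: 29.9
```

Run:
```python
from h import *
d=np.load('fit.npz');y=d['y']
# TCP at pin local x=-40; pin underside height = tcp - 0.0118 ; pre-insert origin x -100, home -22, 1.5 mm above plate
for dx in(-110,): go([loc([dx-40,0,0],[y[0],y[1],.0605+.0118+.0025],y[3])],y[3])
```

```text
turn [ 0.09  0.2  10.81] tcp [0.4406 0.2207 0.1338] force [ 0.2  0.7 -2.5] open 0.011751150345231087 q6 -1.24 t 4.125
shift m [ 0.0455 -0.2518  0.0586]
```

>>> carry_out(
  rows=[
    [0.045,-0.252,0.04,0,0,10.8],
    [0.045,-0.252,0.04,0,0,10.8],
    [0.045,-0.252,0.04,0,0,10.8],
    [0.045,-0.252,0.04,0,0,10.8],
    [0.045,-0.252,0.04,0,0,10.8],
    [0.045,-0.252,0.04,0,0,10.8],
    [0.045,-0.252,0.04,0,0,10.8],
    [0.045,-0.252,0.04,0,0,10.8],
  ],
)

```text
t: 5.12
tool_pos: [0.4022, -0.0317, 0.092]
orientation: [-0.244, -3.132, -0.0]
force: [-0.4, -0.0, -2.1]
opening: 0.0122
gripper_force: 29.9
```

Run:
```python
from h import *
snap('side','d');snap('top','e')
s=robot.read_state();print(s['tool_pos'],s['orientation'],s['opening'])
a=cv2.imread('pics/d.png');b=cv2.imread('pics/e.png')
cv2.imwrite('pics/f.png',np.hstack([cv2.resize(i,None,fx=3.3,fy=3.3,interpolation=2) for i in(a[170:350,180:300],b[170:350,230:350])]))
```

```text
[ 0.40225691 -0.03198706  0.09211921] [2.44686131e-01 3.13186767e+00 1.03419643e-04] 0.012048216635868981
```

View pics/f.png

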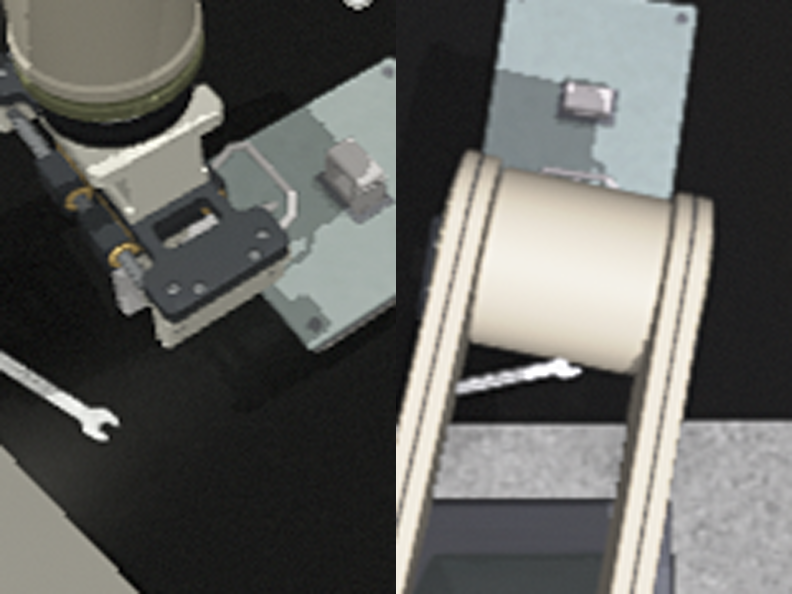

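The side view shows the loop bar ending near pixel (268,232), and the wrist hides the pin in the top view. I'll compare the expected loop projection with the picture.

Run:
```python
from h import *
d=np.load('fit.npz');x,y=d['x'],d['y'];s=robot.read_state();p=np.array(s['tool_pos'])
R=Ro.from_rotvec(s['orientation']).as_matrix();yaw=np.arctan2(R[0,1]*-1,R[1,1]);print('yaw',yaw)
o=loc([40,0,0],p-[0,0,.012],yaw)
out=[]
for c,f,w in(('side','d',(190,265,235,305)),('top','e',(185,240,265,315))):
    im=cv2.resize(cv2.imread(f'pics/{f}.png'),None,fx=8,fy=8,interpolation=2)
    a=x[4];P=lambda u,v:loc([u*np.cos(a),v,15+u*np.sin(a)],o,yaw)
    q=(proj(c,[P(0,30),P(60,30),P(60,-30),P(0,-30)])+.5)*8
    cv2.polylines(im,[q.astype(int)],0,(0,0,255),1)
    q=(proj(c,[loc(v,y[:3],y[3]) for v in([-10,-18,16],[10,-18,16],[10,18,16],[-10,18,16])])+.5)*8
    cv2.polylines(im,[q.astype(int)],1,(0,255,0),1)
    q=(proj(c,[loc(v,y[:3],y[3]) for v in([-10,18,-16],[-10,-18,-16],[-10,-18,16],[-10,18,16],[-10,9,8],[-10,9,-8],[-10,-9,-8],[-10,-9,8])])+.5)*8
    cv2.polylines(im,[q[:4].astype(int)],1,(0,255,0),1); cv2.polylines(im,[q[4:].astype(int)],1,(255,0,0),1)
    out.append(im[(190 if c=='side' else 175)*8:(265 if c=='side' else 250)*8,(235 if c=='side' else 265)*8:(305 if c=='side' else 310)*8])
im=np.hstack(out);cv2.imwrite('pics/g.png',cv2.resize(im,None,fx=.87,fy=.87));print(im.shape)
```

```text
yaw -0.15593895358457005
(600, 920, 3)
```

View pics/g.png

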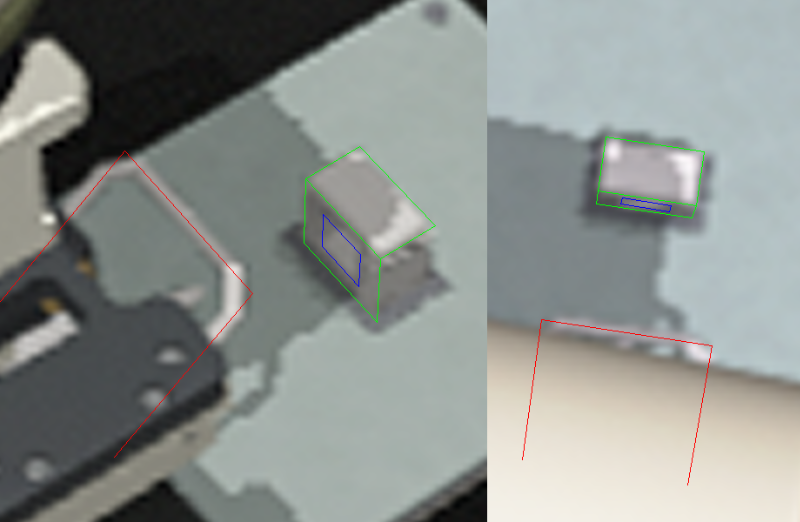

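Run:
```python
from h import *
y=np.load('fit.npz')['y']
go([loc([a-40,0,0],[y[0],y[1],.061+.012],y[3]) for a in(-110,-66,-40,-22)],y[3])
```

```text
turn [0.   0.01 0.14] tcp [ 0.4023 -0.032   0.0921] force [ 1.2  0.7 -1. ] open 0.012048216635868981 q6 -1.62 t 5.225
shift m [-0.0008 -0.0002  0.0191]
shift m [-0.0448 -0.0003  0.0191]
shift m [-0.0708 -0.0004  0.0191]
shift m [-0.0888 -0.0004  0.0191]
```

>>> carry_out(
  rows=[
    [-0.001,0,0.019,0,0,0.1],
    [-0.001,0,0.019,0,0,0.1],
    [-0.02,0,0.019,0,0,0.1],
    [-0.035,0,0.019,0,0,0.1],
    [-0.043,-0.0005,0.019,0,0,0.1],
    [-0.05,-0.0005,0.019,0,0,0.1],
    [-0.053,-0.0005,0.019,0,0,0.1],
    [-0.053,-0.0005,0.019,0,0,0.1],
  ],
)

```text
t: 6.22
tool_pos: [0.4541, -0.0418, 0.073]
orientation: [-0.251, -3.131, -0.0]
force: [0.0, 0.4, -1.9]
opening: 0.0117
gripper_force: 29.9
```

Run:
```python
from h import *
y=np.load('fit.npz')['y']
go([loc([a-40,0,0],[y[0],y[1],.061+.012],y[3]) for a in(-40,-22)],y[3])
```

```text
turn [ 0.   -0.02 -0.08] tcp [ 0.4541 -0.0418  0.073 ] force [ 0.   0.4 -1.9] open 0.01166400027690425 q6 -1.62 t 6.225
shift m [-0.018   0.0013  0.    ]
shift m [-0.036   0.0014 -0.    ]
```

>>> carry_out(
  rows=[
    [-0.008,0.001,0,0,0,0],
    [-0.016,0.001,0,0,0,0],
    [-0.023,0.001,0,0,0,0],
    [-0.029,0.001,0,0,0,0],
    [-0.033,0.001,0,0,0,0],
    [-0.034,0.001,0,0,0,0],
    [-0.034,0.001,0,0,0,0],
  ],
)

```text
t: 7.1
tool_pos: [0.4879, -0.0462, 0.073]
orientation: [-0.251, -3.131, -0.0]
force: [-0.3, -0.6, -1.4]
opening: 0.0119
gripper_force: 29.9
```

>>> carry_out(
  rows=[
    [-0.001,0,0,0,0,0],
    [-0.002,0,0,0,0,0],
    [-0.003,0,0,0,0,0],
    [-0.003,0,0,0,0,0],
  ],
)

```text
t: 7.6
tool_pos: [0.4905, -0.0466, 0.0729]
orientation: [-0.251, -3.13, -0.0]
force: [-4.2, 0.3, 1.1]
opening: 0.0121
gripper_force: 29.9
```

>>> carry_out(
  rows=[
    [-0.0005,0,0.0005,0,0,0],
    [-0.0005,0,0.001,0,0,0],
    [-0.0005,0,0.001,0,0,0],
  ],
)

```text
t: 7.98
tool_pos: [0.4905, -0.0466, 0.072]
orientation: [-0.25, -3.13, -0.0]
force: [-7.8, 1.1, 4.4]
opening: 0.0116
gripper_force: 30.0
```

>>> carry_out(
  rows=[
    [0,0,0,0,0,0],
    [0,0,0,0,0,0],
    [0,0,0,0,0,0],
    [0,0,0,0,0,0],
    [0,0,0,0,0,0],
    [0,0,0,0,0,0],
  ],
  jaw=150,
)

```text
t: 8.72
tool_pos: [0.4914, -0.0468, 0.072]
orientation: [-0.251, -3.132, 0.0]
force: [1.1, -0.8, 0.1]
opening: 0.0385
gripper_force: 0.0
```

>>> carry_out(
  rows=[
    [0,0,-0.04,0,0,0],
    [0,0,-0.09,0,0,0],
    [0,0,-0.14,0,0,0],
    [0,0,-0.14,0,0,0],
  ],
)

```text
t: 9.22
tool_pos: [0.4943, -0.0474, 0.2174]
orientation: [0.25, 3.123, -0.002]
force: [0.0, 0.2, -0.7]
opening: 0.0383
gripper_force: 0.0
```

>>> carry_out(
  rows=[
    [0.06,0.06,0,0,0,0],
    [0.06,0.12,0,0,0,0],
    [0.06,0.18,0,0,0,0],
    [0.06,0.18,0,0,0,0],
  ],
  jaw=255,
)

```text
t: 9.72
tool_pos: [0.4599, 0.1436, 0.2109]
orientation: [-0.244, -3.131, -0.001]
force: [-0.1, 0.1, 0.1]
opening: 0.0031
gripper_force: 0.0
```

```bash
cat > n.py <<'E'
from h import *
import sys
n=sys.argv[1];y=np.load('fit.npz')['y']
ims={c:snap(c) [:,:,::-1].copy() for c in('side','top')}
for c in('side','top'):
    for o in robot.outline_of(c,'hitch_pin')[:1]: print(c,o['conf'],o['pixel'],o['pixels'].sum())
q=loc([-22,0,-16],y[:3],y[3]);out=[]
for c in ims:
    u=proj(c,y[:3])[0].astype(int)+(-5,5)
    im=ims[c];cv2.imwrite(f'pics/{n}_{c}.png',im)
    cr=cv2.resize(im[u[1]-33:u[1]+33,u[0]-33:u[0]+33],None,fx=6,fy=6,interpolation=2);out.append(cr)
cv2.imwrite(f'pics/{n}.png',np.hstack(out))
s=robot.read_state();print(s['tool_pos'],s['opening'],s['t'],s['force'])
E
python3 n.py h
```

```text
side 0.89 [270.3, 231.6] 574
top 0.78 [284.0, 209.8] 256
[0.4605554  0.13948906 0.21127777] 0.0006313854133108921 9.925 [0.58564143 0.73090712 0.33358254]
```

View pics/h.png

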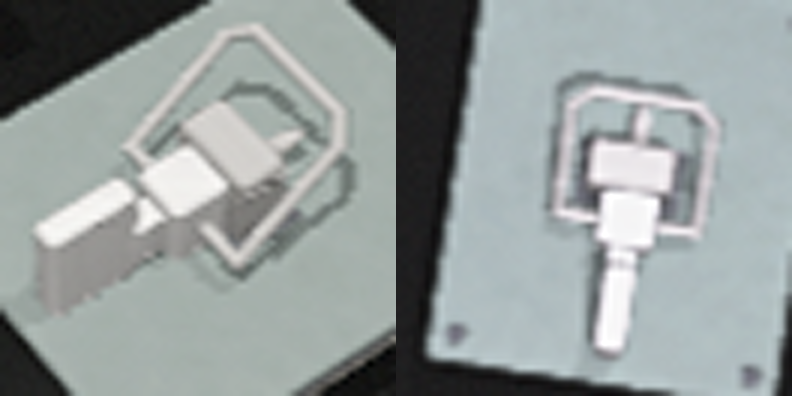

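The pin is home: its head is against the post, its nose comes out the far side, and the loop stands open over the post. Next I'll plan the push along the loop's arc.

Run:
```python
from h import *
yaw=-.157;o=loc([40,0,0],[.4905,-.0466,.060],yaw);print(o)
T=lambda a,dz=0:loc([60*np.cos(a)+2,0,17.5+60*np.sin(a)+dz],o,yaw)
go([T(.68,60),T(.68,6),T(.5),T(.35),T(.2),T(.1),T(0),T(0,-1.5)],yaw)
```

```text
[ 0.53000803 -0.05285423  0.06      ]
turn [-0.06 -0.06 -0.17] tcp [0.4606 0.1395 0.2113] force [0.6 0.7 0.3] open 0.0006313854133108921 q6 -1.22 t 9.925
shift m [-0.1479 -0.1786  0.0361]
shift m [-0.1479 -0.1786  0.0901]
shift m [-0.154  -0.1786  0.105 ]
shift m [-0.1577 -0.1785  0.1132]
shift m [-0.1601 -0.1785  0.1219]
shift m [-0.161  -0.1785  0.1278]
shift m [-0.1613 -0.1785  0.1338]
shift m [-0.1613 -0.1785  0.1353]
```

>>> carry_out(
  rows=[
    [-0.148,-0.1786,0.036,0,0,0],
    [-0.148,-0.1786,0.036,0,0,0],
    [-0.148,-0.1786,0.036,0,0,0],
    [-0.148,-0.1786,0.036,0,0,0],
    [-0.148,-0.1786,0.036,0,0,0],
    [-0.148,-0.1786,0.036,0,0,0],
  ],
)

```text
t: 10.68
tool_pos: [0.5778, -0.0607, 0.1757]
orientation: [-0.255, -3.13, -0.0]
force: [-0.5, 0.1, 0.6]
opening: 0.0004
gripper_force: 0.0
```

Run:
```python
from h import *
yaw=-.157;o=loc([40,0,0],[.4905,-.0466,.060],yaw)
T=lambda a,dz=0:loc([60*np.cos(a)+2,0,17.5+60*np.sin(a)+dz],o,yaw)
go([T(.68,6),T(.6),T(.5),T(.4),T(.3),T(.2),T(.1),T(0),T(0,-1.5)],yaw)
```

```text
turn [ 0.01 -0.06 -0.3 ] tcp [ 0.5778 -0.0607  0.1757] force [-0.5  0.1  0.6] open 0.00035512165990596187 q6 -1.6 t 10.675
shift m [-0.0003  0.0003  0.0545]
shift m [-0.0031  0.0003  0.0643]
shift m [-0.0063  0.0003  0.0694]
shift m [-0.0089  0.0003  0.0748]
shift m [-0.011   0.0003  0.0805]
shift m [-0.0124  0.0003  0.0863]
shift m [-0.0133  0.0003  0.0922]
shift m [-0.0137  0.0003  0.0982]
shift m [-0.0137  0.0003  0.0997]
```

>>> carry_out(
  rows=[
    [0,0,0.03,0,0,0],
    [0,0,0.0545,0,0,0],
    [-0.002,0,0.06,0,0,0],
    [-0.003,0,0.064,0,0,0],
    [-0.005,0,0.067,0,0,0],
    [-0.0065,0,0.07,0,0,0],
    [-0.009,0,0.075,0,0,0],
    [-0.009,0,0.075,0,0,0],
  ],
)

```text
t: 11.68
tool_pos: [0.5873, -0.0609, 0.1005]
orientation: [-0.251, -3.131, -0.0]
force: [-0.0, 0.4, -0.6]
opening: 0.0
gripper_force: 0.0
```

```bash
python3 n.py i
```

```text
side 0.67 [273.2, 229.4] 747
top 0.82 [288.7, 209.5] 206
[ 0.5872739  -0.06089053  0.10097274] 0.0002443275521376997 11.875 [-0.3542449   0.01195563 -0.63908348]
```

View pics/i.png

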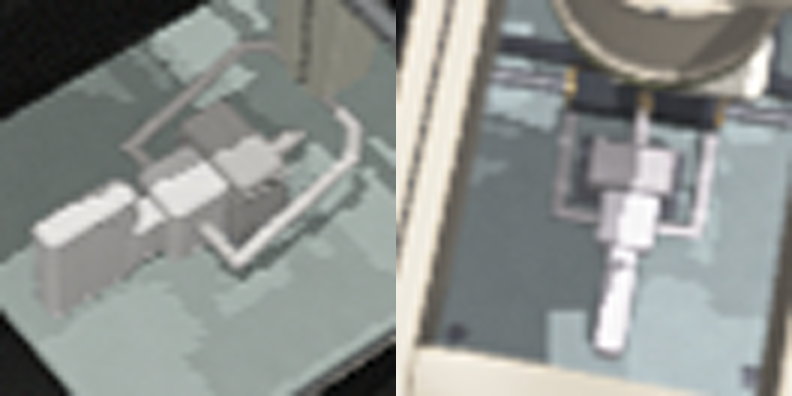

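The loop follows the finger down and the pin has not moved. I'll carry on to shut.

>>> carry_out(
  rows=[
    [-0.002,0,0.005,0,0,0],
    [-0.0035,0,0.01,0,0,0],
    [-0.0045,0,0.015,0,0,0],
    [-0.005,0,0.019,0,0,0],
    [-0.005,0,0.022,0,0,0],
    [-0.005,0,0.0235,0,0,0],
    [-0.005,0,0.0245,0,0,0],
    [-0.005,0,0.0245,0,0,0],
  ],
)

```text
t: 12.88
tool_pos: [0.5922, -0.0616, 0.0766]
orientation: [-0.251, -3.131, 0.0]
force: [-0.5, -0.5, 0.8]
opening: 0.0001
gripper_force: 0.5
```

>>> carry_out(
  rows=[
    [0,0,0.001,0,0,0],
    [0,0,0.002,0,0,0],
    [0,0,0.002,0,0,0],
  ],
)

```text
t: 13.25
tool_pos: [0.5923, -0.0616, 0.0744]
orientation: [-0.251, -3.131, 0.0]
force: [-0.9, -0.0, 2.2]
opening: 0.0007
gripper_force: 0.8
```

>>> carry_out(
  rows=[
    [0,0,0.001,0,0,0],
    [0,0,0.001,0,0,0],
  ],
)

```text
t: 13.5
tool_pos: [0.5923, -0.0616, 0.0735]
orientation: [-0.251, -3.132, -0.0]
force: [-2.0, 0.4, 2.3]
opening: -0.0
gripper_force: 0.8
```

>>> carry_out(
  rows=[
    [0,0,-0.005,0,0,0],
    [0,0,-0.02,0,0,0],
    [0,0,-0.07,0,0,0],
    [0,0,-0.12,0,0,0],
    [0.03,0.06,-0.12,0,0,0],
    [0.06,0.12,-0.12,0,0,0],
    [0.06,0.18,-0.12,0,0,0],
    [0.06,0.18,-0.12,0,0,0],
  ],
)

```text
t: 14.5
tool_pos: [0.5617, 0.1295, 0.195]
orientation: [0.243, 3.13, 0.002]
force: [0.1, -0.5, 0.2]
opening: 0.0004
gripper_force: 0.0
```

```bash
python3 n.py j
python3 - <<'E'
from h import *
o=[.53,-.0529,.060];yaw=-.157
ims={c:cv2.imread(f'pics/j_{c}.png') for c in CM};out=[]
for c in ims:
    im=cv2.resize(ims[c],None,fx=6,fy=6,interpolation=2)
    q=(proj(c,[loc(v,o,yaw) for v in([0,30,15],[60,30,15],[60,-30,15],[0,-30,15])])+.5)*6
    cv2.polylines(im,[q.astype(int)],0,(0,0,255),1)
    u=(proj(c,np.array([o]))[0]).astype(int);out.append(im[(u[1]-33)*6:(u[1]+33)*6,(u[0]-28)*6:(u[0]+38)*6])
cv2.imwrite('pics/k.png',np.hstack(out))
E
```

```text
side 0.58 [274.0, 228.3] 752
top 0.7 [287.1, 208.2] 360
[0.56206442 0.12453297 0.19401991] 0.00012819870838718593 14.7 [ 0.56173283 -0.83348485 -0.43462264]
```

View pics/k.png

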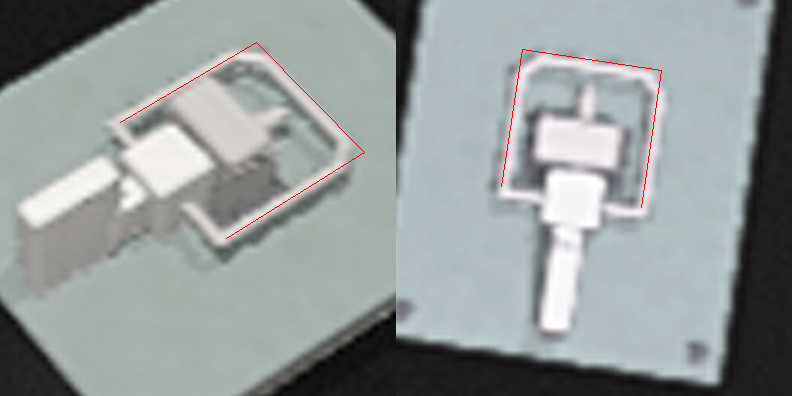

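The loop lies down around the post. I'll check numerically the loop angle, the pin's slope and whether the head is still up against the post.

Run:
```python
from h import *
y=np.load('fit.npz')['y']
post=box(-10,10,-18,18,-16,16)@Ro.from_euler('z',y[3]).as_matrix().T+y[:3]
for n in('h','j'):
    M={}
    for c in CM:
        im=cv2.imread(f'pics/{n}_{c}.png').astype(float)
        d=im[:,:,2]-im[:,:,1]   # red minus green: teal negative, metal ~>=0
        M[c]=window(c,np.clip((d+6)/6,0,1)*(im.max(2)>75),y[None,:3],36 if c=='top' else 40)
        # keep only inside the plate
        k=np.zeros((420,560),np.uint8);cv2.fillConvexPoly(k,cv2.convexHull(proj(c,box(-84,84,-69,69,-16,-16)@Ro.from_euler('z',y[3]).as_matrix().T+y[:3]).astype(np.int32)),1);M[c]*=k
    cv2.imwrite(f'pics/m{n}.png',np.hstack([M['side'],M['top']])*255)
    def fn(c,v):
        R=Ro.from_euler('ZY',[v[3],v[4]]).as_matrix();r=render(c,pinparts(v[5]),R,v[:3])
        return np.maximum(r,render(c,[post],np.eye(3),np.zeros(3)))
    x,f=fit([.53,-.0529,.060,-.157,0,.6 if n=='h' else .05],fn,M,[.004,.004,.003,.05,.05,.15],blurs=(1.5,.8,.8))
    print(n,x.round(4),round(f),'local origin rel hole',(Ro.from_euler('z',-y[3]).apply(x[:3]-y[:3])*1000).round(1))
```

```text
h [ 0.5302 -0.0533  0.0607 -0.1575 -0.0078  0.6979] 65 local origin rel hole [-21.   -0.7 -14.9]
j [ 0.5273 -0.0529  0.0608 -0.1394  0.0444 -0.0045] 61 local origin rel hole [-24.   -0.7 -14.8][ WARN:0@0.575] global loadsave.cpp:1063 imwrite_ Unsupported depth image for selected encoder is fallbacked to CV_8U.
```

The fit puts the loop shut, but the pin has slid back about 3 mm and tilted slightly nose-down. I'll regrasp the grip plate, press it level and push it home again.

Run:
```python
from h import *
yaw=-.157;a=loc([-3.5,0,0],[.4905,-.0466,0],yaw)
go([a+[0,0,.20],a+[0,0,.14],a+[0,0,.0735]],yaw)
```

```text
turn [-0.02  0.03 -0.19] tcp [0.5621 0.1245 0.194 ] force [ 0.6 -0.8 -0.4] open 0.00012819870838718593 q6 -1.28 t 14.7
shift m [ 0.0468 -0.1804 -0.0059]
shift m [ 0.0468 -0.1804  0.0541]
shift m [ 0.0469 -0.1803  0.1206]
```

>>> carry_out(
  rows=[
    [0.047,-0.1803,-0.006,0,0,0],
    [0.047,-0.1803,-0.006,0,0,0],
    [0.047,-0.1803,-0.006,0,0,0],
    [0.047,-0.1803,-0.006,0,0,0],
    [0.047,-0.1803,-0.006,0,0,0],
    [0.047,-0.1803,0.03,0,0,0],
    [0.047,-0.1803,0.03,0,0,0],
  ],
  jaw=130,
)

```text
t: 15.58
tool_pos: [0.4848, -0.0437, 0.1608]
orientation: [-0.249, -3.126, -0.001]
force: [-0.1, -0.6, -1.2]
opening: 0.0454
gripper_force: 0.0
```

Run:
```python
from h import *
yaw=-.157;a=loc([-3.5,0,0],[.4905,-.0466,0],yaw)
go([a+[0,0,.0735]],yaw)
```

```text
turn [ 0.02 -0.33 -0.1 ] tcp [ 0.4848 -0.0437  0.1608] force [-0.1 -0.6 -1.2] open 0.04544332859411372 q6 -1.61 t 15.575
shift m [-0.003  -0.002   0.0872]
```

>>> carry_out(
  rows=[
    [0,0,0,0,0,0],
    [0,0,0.03,0,0,0],
    [0,0,0.03,0,0,0],
    [0,0,0.06,0,0,0],
    [0,0,0.085,0,0,0],
    [0,0,0.09,0,0,0],
    [0,0,0.09,0,0,0],
  ],
)

```text
t: 16.45
tool_pos: [0.4874, -0.0449, 0.0749]
orientation: [0.25, 3.131, -0.0]
force: [-0.9, -0.3, 1.0]
opening: 0.0456
gripper_force: 0.0
```

>>> carry_out(
  rows=[
    [0,0,0,0,0,0],
    [0,0,0,0,0,0],
    [0,0,0,0,0,0],
    [0,0,0,0,0,0],
    [0,0,0,0,0,0],
    [0,0,0,0,0,0],
    [0,0,0,0,0,0],
  ],
  jaw=255,
  force=15,
)

```text
t: 17.32
tool_pos: [0.4868, -0.045, 0.0738]
orientation: [0.251, 3.131, -0.0]
force: [-1.3, -1.4, 3.9]
opening: 0.0121
gripper_force: 15.0
```

>>> carry_out(
  rows=[
    [0,-0.0005,0.001,0,0,0],
    [0,-0.001,0.002,0,0,0],
    [-0.001,-0.001,0.0022,0,0,0],
    [-0.002,-0.001,0.0022,0,0,0],
    [-0.003,-0.001,0.0022,0,0,0],
    [-0.003,-0.001,0.0022,0,0,0],
  ],
)

```text
t: 18.08
tool_pos: [0.4887, -0.0454, 0.0724]
orientation: [-0.25, -3.129, -0.002]
force: [-12.4, 4.3, 18.9]
opening: 0.0121
gripper_force: 15.0
```

>>> carry_out(
  rows=[
    [0,0,-0.0005,0,0,0],
    [0,0,-0.001,0,0,0],
  ],
)

```text
t: 18.32
tool_pos: [0.489, -0.0457, 0.0725]
orientation: [-0.25, -3.131, -0.002]
force: [-1.6, 1.4, 2.7]
opening: 0.0121
gripper_force: 15.0
```

>>> carry_out(
  rows=[
    [0,0,0,0,0,0],
    [0,0,0,0,0,0],
    [0,0,0,0,0,0],
    [0,0,0,0,0,0],
    [0,0,0,0,0,0],
    [0,0,0,0,0,0],
  ],
  jaw=130,
)

```text
t: 19.08
tool_pos: [0.4895, -0.0464, 0.0723]
orientation: [0.251, 3.132, -0.0]
force: [-0.0, 0.6, -0.8]
opening: 0.0455
gripper_force: 0.0
```

>>> carry_out(
  rows=[
    [0,0,-0.04,0,0,0],
    [0,0,-0.09,0,0,0],
    [0,0,-0.14,0,0,0],
    [0,0,-0.14,0,0,0],
    [0.06,0.06,-0.14,0,0,0],
    [0.06,0.12,-0.14,0,0,0],
    [0.06,0.18,-0.14,0,0,0],
    [0.06,0.18,-0.14,0,0,0],
    [0.06,0.18,-0.14,0,0,0],
  ],
)

```text
t: 20.2
tool_pos: [0.4584, 0.1411, 0.2113]
orientation: [-0.248, -3.13, 0.001]
force: [-0.2, -0.4, -0.2]
opening: 0.0458
gripper_force: 0.0
```

```bash
python3 n.py l
cat > chk.py <<'E'
from h import *
import sys
y=np.load('fit.npz')['y']
post=box(-10,10,-18,18,-16,16)@Ro.from_euler('z',y[3]).as_matrix().T+y[:3]
for n in sys.argv[1:]:
  for st in((.53,0,.03),(.527,.03,.15)):
    M={}
    for c in CM:
        im=cv2.imread(f'pics/{n}_{c}.png').astype(float)
        d=im[:,:,2]-im[:,:,1]
        M[c]=window(c,np.clip((d+6)/6,0,1)*(im.max(2)>75),y[None,:3],36 if c=='top' else 40)
        k=np.zeros((420,560),np.uint8);cv2.fillConvexPoly(k,cv2.convexHull(proj(c,box(-84,84,-69,69,-16,-16)@Ro.from_euler('z',y[3]).as_matrix().T+y[:3]).astype(np.int32)),1);M[c]*=k
    def fn(c,v):
        R=Ro.from_euler('ZY',[v[3],v[4]]).as_matrix();r=render(c,pinparts(v[5]),R,v[:3])
        return np.maximum(r,render(c,[post],np.eye(3),np.zeros(3)))
    x,f=fit([st[0],-.0529,.060,-.157,st[1],st[2]],fn,M,[.004,.004,.003,.05,.05,.1],blurs=(1.5,.8,.8,.8))
    print(n,x.round(4),round(f,1),(Ro.from_euler('z',-y[3]).apply(x[:3]-y[:3])*1000).round(1))
E
python3 chk.py j l
```

```text
side 0.66 [270.8, 229.6] 650
top 0.55 [289.3, 209.0] 389
[0.45893238 0.13939636 0.21202245] 0.04536172140182157 20.4 [-0.37809651 -0.54214626  0.11856056]
j [ 0.5278 -0.0527  0.0606 -0.1476  0.0306 -0.0109] 59.2 [-23.6  -0.5 -15. ]
j [ 0.5271 -0.0527  0.0612 -0.1432  0.0439  0.0063] 59.4 [-24.2  -0.6 -14.4]
l [ 0.5279 -0.0523  0.0612 -0.1497  0.0261 -0.0148] 59.0 [-23.5  -0.1 -14.4]
l [ 0.5274 -0.0524  0.0613 -0.1446  0.0552  0.0179] 60.3 [-24.   -0.2 -14.3]
```

View pics/l.png

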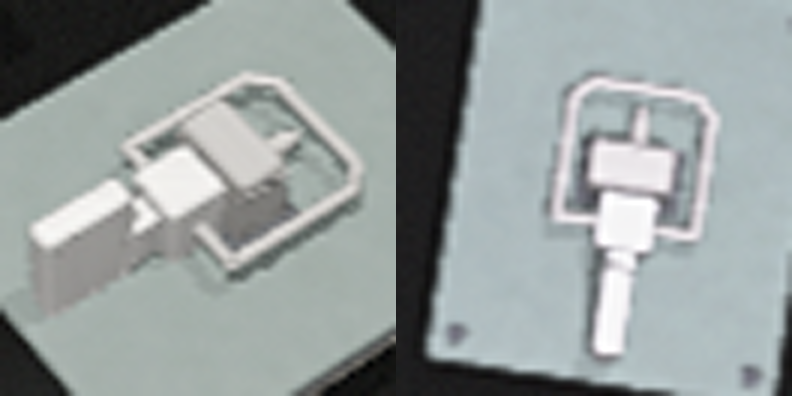

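Run:
```python
from h import *
y=np.load('fit.npz')['y'];yaw=-.157;o=np.array([.53,-.0529,.060])
def J(c,v):
    P=loc(v,o,yaw);R=Ro.from_euler('z',yaw).as_matrix();return np.stack([(proj(c,P+R[:,i]*.001)-proj(c,P))[0] for i in range(3)],1)
for nm,lo,hi in(('grip',(-58,-6,30),(-22,6,45)),('tail',(-60,-8,0),(-45,8,47)),('head',(-14,-13,15),(8,13,30)),('post',(14,-18,10),(32,18,32))):
    for a,b in(('h','j'),('h','l'),('j','l')):
        A=[];B=[]
        for c in CM:
            pts=proj(c,np.array([loc(v,o,yaw) for v in box(lo[0],hi[0],lo[1],hi[1],lo[2],hi[2])*1000]))
            u0=np.floor(pts.min(0)).astype(int)-2;u1=np.ceil(pts.max(0)).astype(int)+3
            ia,ib=[cv2.imread(f'pics/{n}_{c}.png',0).astype(np.float32) for n in(a,b)]
            m=np.zeros_like(ia,np.uint8);m[u0[1]:u1[1],u0[0]:u1[0]]=255
            W=np.eye(2,3,dtype=np.float32)
            cc,W=cv2.findTransformECC(ia,ib,W,cv2.MOTION_TRANSLATION,(3,200,1e-5),m,3)
            A.append(J(c,(np.array(lo)+hi)/2));B+=list(W[:,2])
        d=np.linalg.lstsq(np.vstack(A),np.array(B),rcond=None)[0]
        print(nm,a,b,'px',np.round(B,2),'mm',d.round(2))
```

```text
grip h j px [-0.61  0.43 -0.08  0.64] mm [-1.56 -0.06 -0.12]
grip h l px [-0.62  0.07 -0.45  1.76] mm [-3.1  -0.34  2.34]
grip j l px [ 0.07 -0.41 -0.2  -0.21] mm [0.49 0.54 0.33]
tail h j px [-0.21  0.13 -0.06  0.48] mm [-0.92 -0.19  0.49]
tail h l px [-0.31 -0.12 -0.31  0.25] mm [-0.54  0.56  0.17]
tail j l px [-0.22 -0.22 -0.31  0.34] mm [-0.58  0.44  0.64]
head h j px [-0.49  0.49 -0.09  1.09] mm [-2.21 -0.51  0.53]
head h l px [-0.49  0.42 -0.23  0.73] mm [-1.5   0.09 -0.4 ]
head j l px [-0.02 -0.33 -0.14 -0.17] mm [0.29 0.43 0.43]
post h j px [-0.28  0.64 -0.02  0.13] mm [-0.29  0.13 -2.05]
post h l px [-0.3   0.71 -0.12  0.07] mm [-0.09  0.4  -2.73]
post j l px [-0.   -0.21 -0.08 -0.11] mm [0.19 0.25 0.3 ]
```

The tracking shows a gap of about 1.5 mm left. I'll push from behind the grip plate with shut fingers, low at the pin's axis height, watching the force.

Run:
```python
from h import *
yaw=-.157;o=np.array([.53,-.0529,.060])
go([loc([-95,0,130],o,yaw),loc([-95,0,9],o,yaw),loc([-70,0,9],o,yaw)],yaw)
```

```text
turn [-0.03 -0.02 -0.28] tcp [0.4589 0.1394 0.212 ] force [-0.4 -0.5  0.1] open 0.04536172140182157 q6 -1.22 t 20.4
shift m [-0.0061 -0.1788  0.0221]
shift m [-0.0062 -0.1787  0.1431]
shift m [-0.0312 -0.1786  0.1431]
```

>>> carry_out(
  rows=[
    [-0.006,-0.179,0.022,0,0,-0.2],
    [-0.006,-0.179,0.022,0,0,-0.2],
    [-0.006,-0.179,0.022,0,0,-0.2],
    [-0.006,-0.179,0.022,0,0,-0.2],
    [-0.006,-0.179,0.022,0,0,-0.2],
    [-0.006,-0.179,0.07,0,0,-0.2],
    [-0.006,-0.179,0.12,0,0,-0.2],
    [-0.006,-0.179,0.143,0,0,-0.2],
    [-0.006,-0.179,0.143,0,0,-0.2],
    [-0.006,-0.179,0.143,0,0,-0.2],
  ],
  jaw=255,
)

```text
t: 21.65
tool_pos: [0.4374, -0.0363, 0.0707]
orientation: [0.243, 3.13, -0.0]
force: [-0.2, 0.4, 0.4]
opening: 0.0004
gripper_force: 0.0
```

Run:
```python
from h import *
yaw=-.157;o=np.array([.53,-.0529,.060])
go([loc([-70,0,9],o,yaw),loc([-65.5,0,9],o,yaw)],yaw)
```

```text
turn [0.   0.1  0.11] tcp [ 0.4374 -0.0363  0.0707] force [-0.2  0.4  0.4] open 0.0003519645833632526 q6 -1.62 t 21.65
shift m [-0.024  -0.002   0.0018]
shift m [-0.0285 -0.002   0.0018]
```

>>> carry_out(
  rows=[
    [-0.012,-0.001,0.001,0,0,0],
    [-0.02,-0.0015,0.001,0,0,0],
    [-0.024,-0.0015,0.001,0,0,0],
    [-0.026,-0.0015,0.001,0,0,0],
    [-0.026,-0.0015,0.001,0,0,0],
  ],
)

```text
t: 22.28
tool_pos: [0.4618, -0.0424, 0.0682]
orientation: [-0.245, -3.132, -0.0]
force: [-0.5, -0.2, 0.4]
opening: 0.0002
gripper_force: 0.0
```

>>> carry_out(
  rows=[
    [-0.001,0,0,0,0,0],
    [-0.002,0,0,0,0,0],
    [-0.002,0,0,0,0,0],
  ],
)

```text
t: 22.65
tool_pos: [0.4622, -0.0424, 0.0682]
orientation: [-0.245, -3.129, -0.0]
force: [-9.2, 0.7, 7.6]
opening: 0.0005
gripper_force: 4.8
```

>>> carry_out(
  rows=[
    [-0.001,0,0,0,0,0],
    [-0.0015,0,0,0,0,0],
    [-0.0015,0,0,0,0,0],
  ],
)

```text
t: 23.02
tool_pos: [0.4622, -0.0424, 0.0681]
orientation: [-0.244, -3.125, -0.001]
force: [-19.2, 3.3, 16.8]
opening: 0.0006
gripper_force: 9.6
```

>>> carry_out(
  rows=[
    [0.005,0,0,0,0,0],
    [0.025,0,0,0,0,0],
    [0.035,0,-0.03,0,0,0],
    [0.035,0,-0.09,0,0,0],
    [0.035,0,-0.14,0,0,0],
    [0.035,0.06,-0.14,0,0,0],
    [0.035,0.12,-0.14,0,0,0],
    [0.035,0.18,-0.14,0,0,0],
    [0.035,0.2,-0.14,0,0,0],
    [0.035,0.2,-0.14,0,0,0],
  ],
)

```text
t: 24.28
tool_pos: [0.4617, 0.1614, 0.2081]
orientation: [0.241, 3.132, 0.0]
force: [0.7, -0.7, -0.9]
opening: 0.0004
gripper_force: 0.0
```

```bash
python3 n.py o; python3 chk.py l o
python3 - <<'E'
from h import *
out=[]
for n in('h','o'):
    im=cv2.imread(f'pics/{n}_side.png');u=proj('side',np.array([[.54,-.054,.085]]))[0].astype(int)
    out.append(cv2.resize(im[u[1]-22:u[1]+22,u[0]-26:u[0]+26],None,fx=7.6,fy=9*.85,interpolation=cv2.INTER_LANCZOS4))
cv2.imwrite('pics/p.png',np.hstack(out))
E
```

```text
side 0.64 [275.2, 227.9] 898
top 0.84 [288.5, 209.3] 272
[0.46184376 0.15909007 0.20834931] 0.0005877711033257611 24.475 [0.48954766 0.77111725 0.29108652]
l [ 0.5279 -0.0523  0.0612 -0.1497  0.0261 -0.0148] 59.0 [-23.5  -0.1 -14.4]
l [ 0.5274 -0.0524  0.0613 -0.1446  0.0552  0.0179] 60.3 [-24.   -0.2 -14.3]
o [ 0.5298 -0.0523  0.0603 -0.1501  0.0279 -0.018 ] 61.2 [-21.6   0.3 -15.3]
o [ 0.5292 -0.0526  0.0613 -0.1445  0.0565  0.0071] 62.1 [-22.2  -0.2 -14.3]
```

View pics/p.png

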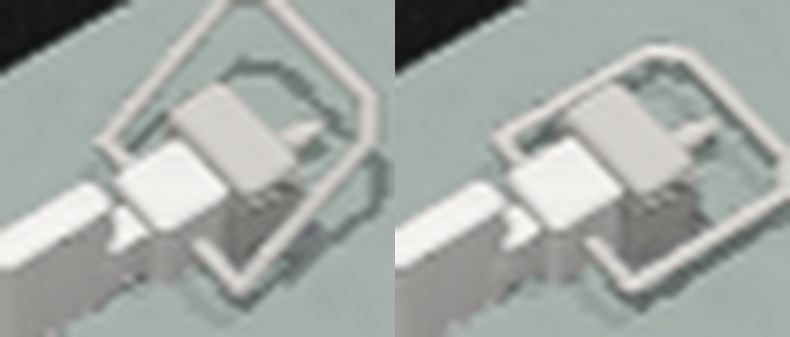

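The right half shows the pin back at the same home position as after insertion, at -22 mm from the hole by the fit. The loop lies level around the post and the arm is clear, so I'm handing in.

```bash
python3 -c "
from plant import robot
print(robot.close_job())"
```

```text
the job is handed in; nothing more can be done
None
```

The hitch pin is through the post with its head against it, the loop is shut around the post, the plain pin was left alone and the arm is clear; I handed the job in at about 24.5 s, and no verdict came back.

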